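# Check out a battery cassette from its charger

### The arm

A 7-joint arm with a two-finger parallel gripper is mounted at the origin on the work surface. World frame = base frame: x ahead of the robot, y to its left, z up, the work surface at z = 0. Lengths are in m, angles in degrees, forces in N, time in s.
With the tool pointing down it reaches from about 0.425 to 0.875 m from the base axis. Payload 4.7 kg.
Tool frame: the origin (TCP) lies at the very end of the fingers, on their centre line; the grasp point (between the pads) lies 19 mm behind it; z points along the fingers, y is the direction in which the jaws open and shut (so a half turn about z gives the same grasp; the last joint's range is limited). The gripper opens to 87 mm and grips with 3 to 60 N. Pads are 19 mm wide; open, the fingers measure 117 mm over their backs; the gripper's body (75 mm by 190 mm) begins 51 mm behind the grasp point.
Start: joints at [64.807, 18.392, -4.016, 83.108, 1.295, 78.541, -3.26], TCP at [0.285, -0.584, 0.223] pointing down, gripper open.
Joint ranges: [-163.93, 163.93], [-17.29, 119.83], [-79.2, 71.16], [3.27, 140.29], [-89.18, 269.18], [5.43, 117.66], [-154.24, 154.24]. Speed limits (degrees/s): [147.25, 147.25, 180, 180, 180, 180, 180].

### API

Orientations are given as [roll, pitch, yaw] about the fixed x, y, z axes, in that order (R = Rz(yaw) Ry(pitch) Rx(roll)).
In Python, from cell import monitor, read_camera, camera_info, env, look_for gives the robot as it stands.
- The arm moves only by the tool servo_tool, never from a script. Its argument "commands" is one flat list of numbers, 6 for each row, row after row: the shift along the tool's x, y, z in mm, then the turn, a rotation vector about the tool's x, y, z in degrees. A call has 1 to 10 rows; each row shifts and turns the commanded pose from where the row before left it, along the tool's axes as they then stand; what a row does not reach is not made up. A row lasts 1/10 s, in which the tool goes at most 50 mm and 8.59 degrees, less where a joint would pass 70% of its speed; a pose out of reach is approached as far as the arm can. A call is refused whole if a number of a shift passes 50 or a number of a turn 8.59, either way. A call with a gripper value outside its range is refused whole. "jaw" is the finger opening in mm, from 0 to 87, set as the call begins (left out, the last holds). The fingers move at their own pace and stop on an object; "newtons" is the grip in N (left out, the last holds). Time passes only in rows, so rows that do not move let the fingers close. It gives the time, the measured TCP pose, the force and the opening at its end, in the units of the state.
- monitor.get_obs(): the state, without advancing time (a new reading comes with each control period).
- read_camera(name): name is "side" or "top"; returns (picture, depth): 400x640x3 uint8, red, green, blue; 400x640 float32, m along the optical axis (not along the pixel's ray), 0 where there is no reading.
- camera_info(name): a dict with "camera_matrix" (3x3 intrinsics, pixels), "R" (3x3) and "t" (3): a world point X has camera coordinates R X + t. Camera axes: x right, y down, z forward; pixel columns grow to the right and rows downward; lengths in m; the calibration is good to about 2 mm. A picture is of the moment at which its call begins. camera_info takes no time and is no camera call.
- env.sign_off(): hands the job in, once; it reports no verdict.
Trained networks look in the newest picture that a camera, given by its name, has taken for a name from the list of things; names that differ only in an ending like _2 or _b are one class to them, and where a whole thing is asked for, a point or a joint stands for the part that bears it (a point fixed in the world has none). Each returns a list of dicts, best first, with "conf" (0 to 1); they miss things now and then, are a little off and sometimes report something else, mostly with a low value. They report only what shows in the picture. A call takes as long as a camera call. They do not tell look-alikes from the thing itself.
- look_for(camera, label): "box" ([left, top, width, height] in pixels, round what is visible of it).
The state is a dict: "time_s": time; "qpos": joint angles; "joint_velocities": joint speeds; "effort": joint torques, N m; "tool_pos": TCP position; "tool_rot": TCP orientation; "force": force on the tool from outside, world axes, zero at the start; "wrist_torque": the same for the moment, N m; "grip_width": finger opening in m.
Only numpy, scipy, OpenCV 4.12 (cv2) and the standard library are available. Lean on these libraries where they do the work, as an engineer would, in place of code of your own. Each camera call takes 0.05 s, during which the arm holds its last target.

### The job

Check out the charged battery: pick up the yellow hand scanner and hold it steady for at least a second with its red window pointed square at the barcode on the front of the dark battery cassette, roughly 10 cm from it, then lay the scanner back down in the middle of its blue mat and let go. Next squeeze the two orange side catches of the cassette together, fully in, lift it straight up out of the charger and finish while still holding it by the squeezed catches, upright and still, with its underside at least 5 cm above the top of the charger; do not put it down or let go. Leave the tape roll, mouse and circuit board where they are.

Things in the scene. Friction and masses are not known exactly. Their poses are not given: they have to be found in the camera images.
- scanner_center (a point): Centre of the loose hand scanner (160 g), a yellow bar with a black head. Body 120 mm long, 34 mm wide (across y), 34 mm tall; the last 22 mm at the +x end is the head, 46 mm wide. It lies on the mat with its own z axis up; its centre is then 17 mm above the mat's surface. x points from the tail towards the red window at the nose. Grip the yellow part across its 34 mm.
- scanner_window (a point): Middle of the scanner's red window, on the nose face, 60.6 mm ahead (+x) of the scanner's centre, at the same height. The scanner looks along its +x axis, and reads at 50 to 150 mm from the window.
- mat_center (a point): Middle of the top face of the fixed blue mat on which the scanner lies: 190 mm (x) by 120 mm (y), its top 3 mm above the table. The scanner starts within a few cm of the middle, roughly along the mat's x axis.
- label (a point): Middle of the white barcode label (28 mm wide) on the front face of the battery cassette, 65 mm above the table while seated. The label's blank white end folds over the front edge of the cassette's blue top. It faces the cassette's -x side (towards the robot); the point's x axis points straight into the label, so a scanner aimed square at it has its x axis parallel to this one.
- cassette_center (a point): Centre of the loose battery cassette (about 0.32 kg with catches), a dark upright box 56 mm (its x) by 32 mm (its y) by 80 mm tall; z up. It starts fully down in the charger, its underside 8 mm and its top 88 mm above the table; the well fits it with 1 mm to spare per side in x and y. The catches hook under ledges in the charger: it cannot be pulled out unless both are squeezed in by more than about 3.5 mm.
- catch_left_pad (a point): Middle of the outer grip face of the left orange catch, on the cassette's +y side: a flat vertical plate 30 mm wide (along x), 5 mm thick, showing from the charger's top (43 mm above the table) up to 84 mm above the table; the point is 66 mm above the table and 26.5 mm from the cassette's middle plane. Pinch both catches from above with the fingers closing along the cassette's y axis.
- catch_right_pad (a point): The same for the right catch, on the cassette's -y side. Outside to outside the catches measure 53 mm at rest and 43 mm fully squeezed.
- catch_left (a joint): How far the left catch is squeezed towards the cassette: 0 at rest, 0.005 m fully in. Spring: 3.2 N at rest, 7.2 N fully in.
- catch_right (a joint): The same for the right catch.
- charger_top (a point): Middle of the charger, level with its top face. Fixed white block 92 mm (x) by 112 mm (y) by 43 mm tall with four green lamps along the front (-x) edge, on the side nearer the left catch; its axes are the seated cassette's.
- tape: Roll of yellow tape lying flat, 64 mm across, 20 mm tall; origin under its centre. Leave alone.
- mouse: Black computer mouse, 110 x 62 x 36 mm; origin under its centre. Leave alone.
- board: Small dark circuit board with yellow headers, 70 x 54 x 12 mm; origin under its centre. Leave alone.
Not all that is in view belongs to the job. Of the things that look like the part that bears mat_center, take the one that is farthest from the robot's base at the start.

How it is judged:
By the outcome, as a careful person would: the job done as asked, in the order asked, and still so for the second after the job is handed in, while the arm keeps its last pose, push and grip.
It also fails if it takes over 61 s, if anything falls off the work surface, if the arm or the gripper's body presses on something with over 40 N, if the wrist force passes 120 N, or if a joint passes its speed limit or range.

## Working session

There is one attempt and no reset: what is moved stays moved. The work goes in short steps, Python scripts to look and compute and a tool call to move; the robot and the scene stay as the last step left them, time stands still between calls to the robot, and variables do not carry over. Pictures are saved under pics/ and viewed, and the job is handed in when it is done.

Besides the shell and the picture viewer there is one more tool, called after "Call:" in YAML: its name, and indented under it one key for each argument. servo_tool: Moves the arm, as the interface text tells. Its arguments: {"type":"object","properties":{"commands":{"type":"array","items":{"type":"number"}},"jaw":{"type":"number"},"newtons":{"type":"number"}},"required":["commands"]}

```bash
mkdir -p pics; ls
python3 - <<'E'
from cell import monitor, read_camera, camera_info, env, look_for
import cv2,numpy as np
o=monitor.get_obs();print({k:np.round(v,4).tolist() for k,v in o.items()})
for n in("side","top"):
    p,d=read_camera(n);cv2.imwrite(f"pics/{n}0.png",p[:,:,::-1]);np.save(f"pics/{n}0.npy",d)
    i=camera_info(n);print(n,{k:np.round(v,4).tolist() for k,v in i.items()})
for n in("side","top"):
  for l in("scanner_center","mat_center","cassette_center","label"):
    print(n,l,[(np.round(b["box"]).tolist(),round(b["conf"],2)) for b in look_for(n,l)])
E
```

```text
pics
{'time_s': 0.0, 'qpos': [64.8068, 18.4396, -4.016, 83.1748, 1.2963, 78.541, -3.26], 'joint_velocities': [-0.0554, 0.1007, -0.0183, 0.0781, 0.019, -0.0212, 0.0551], 'effort': [-0.0006, -49.1293, -0.4044, -31.253, -0.0639, 0.0438, 0.0002], 'tool_pos': [0.2847, -0.5837, 0.2215], 'tool_rot': [-179.8899, 0.0069, 26.0036], 'force': [-0.0495, 0.0829, -0.3847], 'wrist_torque': [0.0023, -0.0074, -0.035], 'grip_width': 0.087}
side {'camera_matrix': [[514.9092, 0.0, 326.0775], [0.0, 514.9092, 198.2567], [0.0, 0.0, 1.0]], 'R': [[-0.8832, -0.469, -0.0026], [-0.3712, 0.7024, -0.6073], [0.2866, -0.5354, -0.7945]], 't': [0.4335, 0.2634, 1.3093]}
top {'camera_matrix': [[489.8801, 0.0, 324.46], [0.0, 489.8801, 205.5267], [0.0, 0.0, 1.0]], 'R': [[-0.0004, -0.9999, -0.0131], [-0.992, 0.002, -0.1262], [0.1262, 0.013, -0.9919]], 't': [-0.0393, 0.5103, 1.3255]}
side scanner_center [([249.0, 258.0, 45.0, 41.0], 0.64)]
side mat_center [([229.0, 256.0, 83.0, 60.0], 0.9), ([316.0, 204.0, 80.0, 65.0], 0.77), ([320.0, 297.0, 82.0, 57.0], 0.75), ([388.0, 165.0, 71.0, 50.0], 0.56)]
side cassette_center [([299.0, 154.0, 22.0, 24.0], 0.73), ([302.0, 165.0, 12.0, 10.0], 0.57), ([177.0, 264.0, 24.0, 28.0], 0.25)]
side label [([298.0, 155.0, 25.0, 23.0], 0.75)]
top scanner_center [([224.0, 176.0, 21.0, 47.0], 0.83), ([208.0, 164.0, 44.0, 68.0], 0.52)]
top mat_center [([288.0, 209.0, 50.0, 72.0], 0.95), ([207.0, 166.0, 46.0, 67.0], 0.83), ([203.0, 249.0, 59.0, 81.0], 0.81), ([382.0, 251.0, 46.0, 72.0], 0.7)]
top cassette_center []
top label [([353.0, 153.0, 12.0, 28.0], 0.79)]
```

View pics/side0.png

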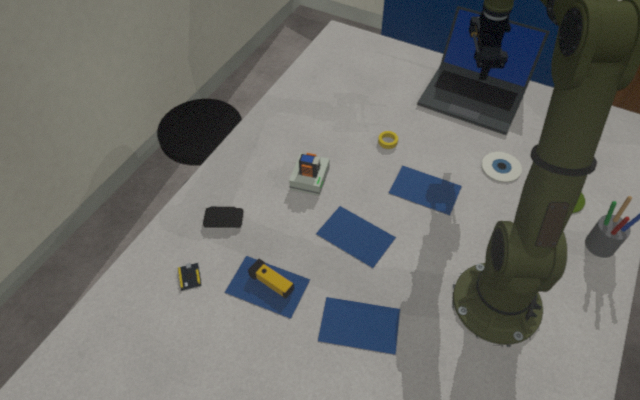

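View pics/top0.png

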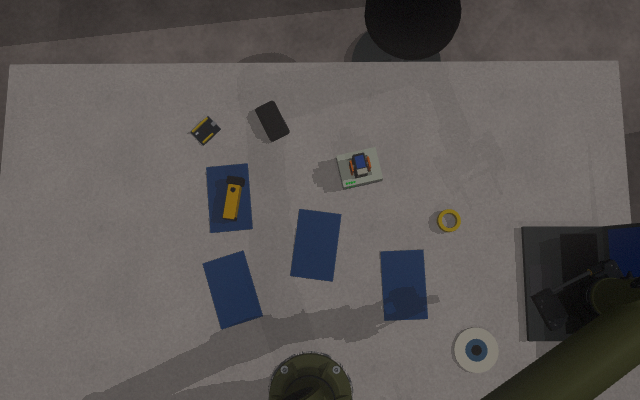

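The four mats are at top pixels (229,198), (316,245), (232,290) and (404,285). The base is near (310,385), so (229,198), the one with the scanner on it, is farthest. I'll confirm that in crops and measure.

```bash
cat > h.py <<'E'
import cv2,numpy as np
from cell import camera_info
def proj(n,X):
    i=camera_info(n);K=np.array(i["camera_matrix"]);X=np.atleast_2d(X)
    c=X@np.array(i["R"]).T+np.array(i["t"]);u=c@K.T;return u[:,:2]/u[:,2:]
def back(n,uv,z):
    i=camera_info(n);K=np.array(i["camera_matrix"]);R=np.array(i["R"]);t=np.array(i["t"])
    uv=np.atleast_2d(uv);d=np.c_[uv,np.ones(len(uv))]@np.linalg.inv(K).T@R
    c=-R.T@t;s=(z-c[2])/d[:,2];return c+d*s[:,None]
def dep(n,uv,D):
    i=camera_info(n);K=np.array(i["camera_matrix"]);R=np.array(i["R"]);t=np.array(i["t"])
    uv=np.atleast_2d(uv).astype(float);z=D[uv[:,1].astype(int),uv[:,0].astype(int)]
    return (np.c_[uv,np.ones(len(uv))]@np.linalg.inv(K).T*z[:,None]-t)@R
def crop(src,dst,x,y,w,h,s):
    p=cv2.imread(src)[y:y+h,x:x+w];cv2.imwrite(dst,cv2.resize(p,None,fx=s,fy=s,interpolation=cv2.INTER_CUBIC))
E
python3 - <<'E'
from h import *
for n,boxes in(("top",[(195,155,70,90),(330,140,60,55)]),("side",[(220,250,100,75),(280,145,55,55)])):
    im=cv2.imread(f"pics/{n}0.png");
    for k,b in enumerate(boxes): 
        x,y,w,h=b;s=6 if k==0 else 9
        crop(f"pics/{n}0.png",f"pics/{n}c{k}.png",x,y,w,h,s)
a=[cv2.imread(f"pics/{n}c{k}.png") for n in("top","side") for k in(0,1)]
a=[cv2.resize(i,(395,295*1)) if 0 else cv2.resize(i,None,fx=min(398/i.shape[1],298/i.shape[0]),fy=min(398/i.shape[1],298/i.shape[0])) for i in a]
c=np.zeros((600,800,3),np.uint8)
for q,i in enumerate(a): 
    r,cc=divmod(q,2);c[r*300:r*300+i.shape[0],cc*400:cc*400+i.shape[1]]=i
cv2.imwrite("pics/mont0.png",c)
# masks
from math import *
for n in("top","side"):
    im=cv2.imread(f"pics/{n}0.png");hsv=cv2.cvtColor(im,cv2.COLOR_BGR2HSV);D=np.load(f"pics/{n}0.npy")
    b,g,r=[im[:,:,k].astype(int) for k in range(3)]
    blue=((b-r)>35).astype(np.uint8)
    roi=np.zeros_like(blue); 
    if n=="top": roi[155:245,195:265]=1
    else: roi[250:322,222:314]=1
    yel=((r-b)>60).astype(np.uint8)*roi
    m=blue*roi
    for nm,mk,z in(("mat",m|yel,.003),("yel",yel,.034)):
        c=max(cv2.findContours(mk,cv2.RETR_EXTERNAL,cv2.CHAIN_APPROX_NONE)[0],key=cv2.contourArea)
        W=back(n,c[:,0].astype(float),z)
        rr=cv2.minAreaRect((W[:,:2]*1000).astype(np.float32))
        print(n,nm,rr, "z",np.median(dep(n,c[:,0],D)[:,2]))
E
```

```text
top mat ((537.769287109375, 232.67245483398438), (187.7505645751953, 117.9002914428711), 5.2798333168029785) z 0.004117797837796888
top yel ((523.10107421875, 217.43385314941406), (36.6961784362793, 94.84039306640625), 82.00900268554688) z 0.03467576999622793
side mat ((539.1849365234375, 234.61813354492188), (186.55621337890625, 117.28880310058594), 5.3693952560424805) z 0.0027821714176771385
side yel ((525.897705078125, 225.35928344726562), (42.015113830566406, 97.86663055419922), 82.01876831054688) z 0.03341746131788452
```

View pics/mont0.png

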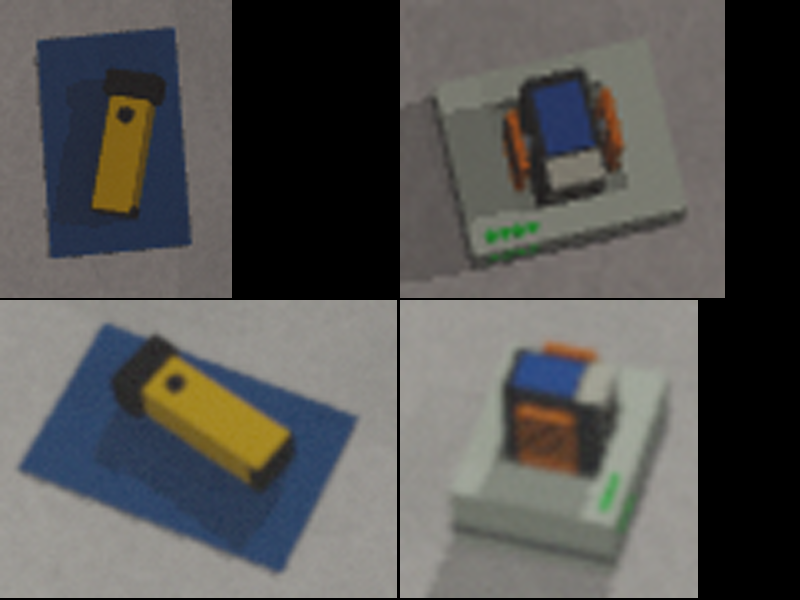

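Crops show the scanner (nose up, red window side toward +x) on the far-left mat, and the cassette with its white label on the lamp side (−x). Next I'll refine the poses.

Run:
```python
from h import *
for n,roi in(("top",(330,140,60,55)),("side",(280,145,55,55))):
    D=np.load(f"pics/{n}0.npy");x,y,w,h=roi
    g=np.array([(u,v) for v in range(y,y+h) for u in range(x,x+w)]);P=dep(n,g,D)
    for nm,lo,hi in(("charger",.036,.05),("casstop",.083,.095)):
        s=(P[:,2]>lo)&(P[:,2]<hi);Q=P[s]
        print(n,nm,s.sum(),cv2.minAreaRect((Q[:,:2]*1000).astype(np.float32)),np.median(Q[:,2]))
    i=camera_info(n);print("cam",-np.array(i["R"]).T@np.array(i["t"]))
for n,roi in(("top",(195,155,70,90)),("side",(220,250,100,75))):
    D=np.load(f"pics/{n}0.npy");x,y,w,h=roi
    g=np.array([(u,v) for v in range(y,y+h) for u in range(x,x+w)]);P=dep(n,g,D)
    s=(P[:,2]>.031)&(P[:,2]<.05);Q=P[s]
    print(n,"scanner",s.sum(),cv2.minAreaRect((Q[:,:2]*1000).astype(np.float32)),np.median(Q[:,2]),np.ptp(Q,axis=0))
    cv2.imwrite(f"pics/scm_{n}.png",cv2.resize((s.reshape(h,w)*255).astype(np.uint8),None,fx=5,fy=5))
crop("pics/top0.png","pics/cb1.png",330,140,60,55,10)
crop("pics/side0.png","pics/cb2.png",285,145,50,55,10)
crop("pics/top0.png","pics/cb3.png",205,160,50,75,8)
```

```text
top charger 884 ((617.8101196289062, -136.38409423828125), (93.20327758789062, 112.34175109863281), 12.776611328125) 0.043205443163163035
top casstop 262 ((617.3115234375, -135.92283630371094), (57.18299865722656, 51.77787780761719), 12.399352073669434) 0.08813877487090235
cam [ 0.338905   -0.05751344  1.37869767]
side charger 549 ((617.8606567382812, -134.15916442871094), (93.72953796386719, 117.8874282836914), 12.965042114257812) 0.04177521745388298
side casstop 186 ((617.071533203125, -132.56417846679688), (55.63742446899414, 53.656005859375), 16.80523681640625) 0.08668270482952636
cam [0.10542596 0.71932766 1.20127398]
top scanner 557 ((533.2315063476562, 218.16580200195312), (46.34890365600586, 120.6618423461914), 81.69551086425781) 0.03725397445875658 [0.12102326 0.05694722 0.01420638]
side scanner 589 ((533.6177978515625, 221.1483154296875), (46.94343566894531, 121.62321472167969), 80.63690185546875) 0.03601907059066055 [0.12412567 0.05583875 0.01110255]
```

View pics/cb1.png

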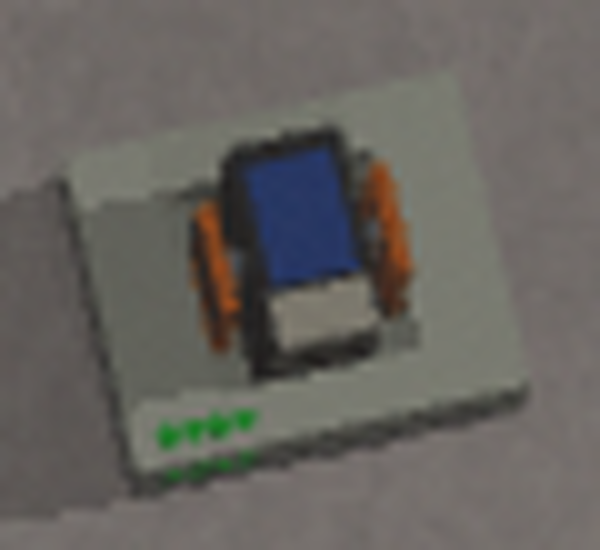

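View pics/cb3.png

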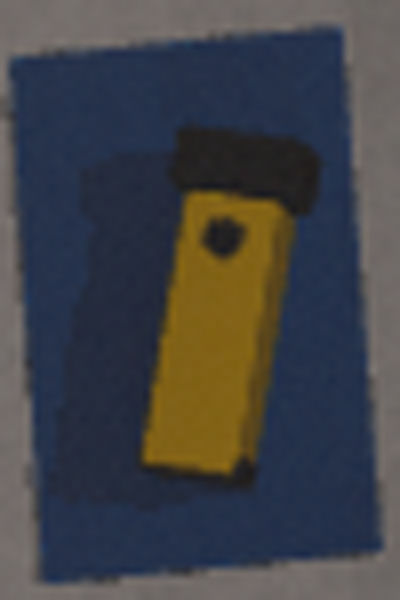

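View pics/cb2.png

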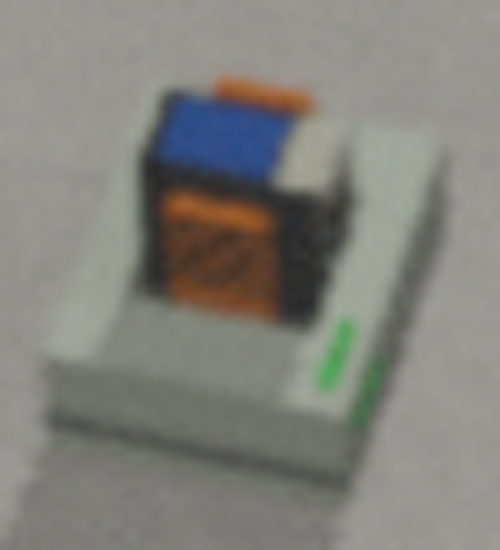

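```bash
cat > plan.py <<'E'
import sys,numpy as np
from scipy.spatial.transform import Rotation as Ro
from cell import monitor
def rows(x,y,z,yaw,n,dec=0,via=None):
    o=monitor.get_obs();p=np.array(o["tool_pos"]);R=Ro.from_euler("xyz",o["tool_rot"],degrees=True)
    Rt=Ro.from_euler("xyz",[180,0,yaw],degrees=True);t=np.array([x,y,z])
    d=(R.inv()*Rt).as_rotvec(degrees=True)
    print("now",np.round(p,4),np.round(o["tool_rot"],2),"F",np.round(o["force"],1),"t",o["time_s"],"w",o["grip_width"])
    print("total tool shift mm",np.round(R.inv().apply((t-p)*1000),1),"rotvec",np.round(d,2))
    step=Ro.from_rotvec(d/n,degrees=True);c=R;cp=p.copy();out=[]
    for k in range(n):
        tgt=p+(t-p)*(k+1)/n
        s=np.round(c.inv().apply((tgt-cp)*1000),dec);r=np.round(d/n,1)
        out.append([float(v) for v in s]+[float(v) for v in r])
        cp=cp+c.apply(s/1000);c=c*Ro.from_rotvec(r,degrees=True)
    for i in range(0,n,10): print(",".join(str(v).replace(".0","") if str(v).endswith(".0") else str(v) for r in out[i:i+10] for v in r))
    print("end",np.round(cp,4),c.as_euler("xyz",degrees=True).round(2))
if __name__=="__main__":
    a=[float(v) for v in sys.argv[1:5]];rows(*a,int(sys.argv[5]),int(sys.argv[6]) if len(sys.argv)>6 else 0)
E
python3 plan.py 0.532 0.219 0.12 -8.5 20
```

```text
now [ 0.2849 -0.5842  0.2225] [180.   0.  26.] F [ 0.4 -0.7  0.2] t 0.5 w 0.08681371772608311
total tool shift mm [ 574.2 -613.6  102.5] rotvec [ 0.   0.  34.5]
29,-31,5,0,0,1.7,28,-31,5,0,0,1.7,26,-33,5,0,0,1.7,26,-33,5,0,0,1.7,25,-33,6,0,0,1.7,24,-35,5,0,0,1.7,23,-35,5,0,0,1.7,22,-36,5,0,0,1.7,20,-37,5,0,0,1.7,20,-37,5,0,0,1.7
18,-38,5,0,0,1.7,18,-38,5,0,0,1.7,16,-39,6,0,0,1.7,15,-39,5,0,0,1.7,14,-40,5,0,0,1.7,13,-40,5,0,0,1.7,11,-40,5,0,0,1.7,10,-41,5,0,0,1.7,9,-41,5,0,0,1.7,8,-41,5,0,0,1.7
end [0.5317 0.2189 0.1205] [180.   0.  -8.]
```

Call:
servo_tool:
  commands: [29,-31,5,0,0,1.7,28,-31,5,0,0,1.7,26,-33,5,0,0,1.7,26,-33,5,0,0,1.7,25,-33,6,0,0,1.7,24,-35,5,0,0,1.7,23,-35,5,0,0,1.7,22,-36,5,0,0,1.7,20,-37,5,0,0,1.7,20,-37,5,0,0,1.7]
  jaw: 87

```text
time_s: 1.5
tool_pos: [0.4089, -0.181, 0.1717]
tool_rot: [179.9, -0.0, 8.9]
force: [1.3, 0.5, -0.6]
grip_width: 0.087
```

Call:
servo_tool:
  commands: [18,-38,5,0,0,1.7,18,-38,5,0,0,1.7,16,-39,6,0,0,1.7,15,-39,5,0,0,1.7,14,-40,5,0,0,1.7,13,-40,5,0,0,1.7,11,-40,5,0,0,1.7,10,-41,5,0,0,1.7,9,-41,5,0,0,1.7,8,-41,5,0,0,1.7]

```text
time_s: 2.5
tool_pos: [0.5323, 0.2203, 0.1205]
tool_rot: [180.0, -0.0, -8.1]
force: [0.6, -0.1, 0.7]
grip_width: 0.0868
```

```bash
python3 plan.py 0.532 0.219 0.035 -8.5 5
```

```text
now [0.5323 0.2203 0.1205] [ 1.80e+02 -4.00e-02 -8.11e+00] F [ 0.6 -0.1  0.7] t 2.5 w 0.08676303830508697
total tool shift mm [-0.2  1.3 85.5] rotvec [ 0.   -0.04  0.39]
-0,0,17,0,-0,0.1,-0,1,17,0,-0,0.1,-0,-0,17,0,-0,0.1,-0,0,17,0,-0,0.1,-0,0,18,0,-0,0.1
end [0.5322 0.2193 0.0345] [ 1.80e+02 -4.00e-02 -8.61e+00]
```

Call:
servo_tool:
  commands: [0,1,25,0,0,0.4,0,0,25,0,0,0,0,0,20,0,0,0,0,0,15,0,0,0,0,0,15,0,0,0,0,0,8,0,0,0,0,0,5,0,0,0,0,0,0,0,0,0]

```text
time_s: 3.3
tool_pos: [0.5315, 0.2178, 0.0073]
tool_rot: [180.0, 0.0, -8.4]
force: [0.0, -0.5, -0.3]
grip_width: 0.087
```

Call:
servo_tool:
  commands: [0,0,0,0,0,0,0,0,0,0,0,0,0,0,0,0,0,0,0,0,0,0,0,0,0,0,0,0,0,0,0,0,0,0,0,0,0,0,0,0,0,0,0,0,0,0,0,0]
  jaw: 0
  newtons: 25

```text
time_s: 4.1
tool_pos: [0.5315, 0.218, 0.0075]
tool_rot: [-180.0, -0.0, -8.4]
force: [0.1, 0.7, -0.3]
grip_width: 0.0339
```

```bash
python3 plan.py 0.532 0.219 0.127 -8.5 5
python3 - <<'E'
from cell import *
import cv2
from h import *
for n in("side","top"):
    p,d=read_camera(n);cv2.imwrite(f"pics/{n}1.png",p[:,:,::-1]);np.save(f"pics/{n}1.npy",d)
crop("pics/side1.png","pics/s1c.png",210,220,120,100,6)
E
```

```text
now [0.5315 0.218  0.0075] [-1.7999e+02 -1.0000e-02 -8.3900e+00] F [ 0.1  0.7 -0.3] t 4.1 w 0.0339277135046883
total tool shift mm [   0.3   -1.1 -119.5] rotvec [-0.01 -0.01  0.11]
0,-0,-24,-0,-0,0,0,-0,-24,-0,-0,0,0,-1,-24,-0,-0,0,0,0,-24,-0,-0,0,0,-0,-23,-0,-0,0
end [0.5317 0.219  0.1265] [-1.7999e+02 -1.0000e-02 -8.3900e+00]
```

View pics/s1c.png

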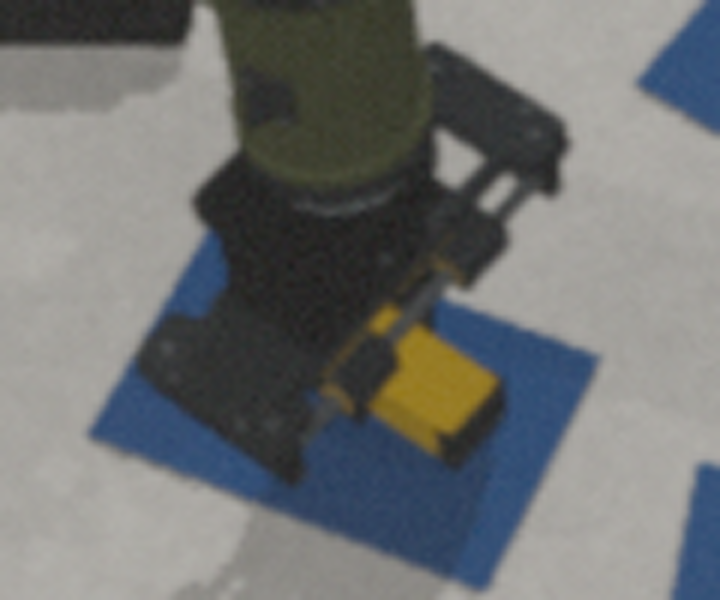

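Call:
servo_tool:
  commands: [0,0,-10,0,0,0,0,0,-20,0,0,0,0,0,-25,0,0,0,0,0,-25,0,0,0,0,0,-15,0,0,0,0,0,-5,0,0,0]

```text
time_s: 4.8
tool_pos: [0.5324, 0.2182, 0.1095]
tool_rot: [-179.9, -0.2, -8.4]
force: [1.0, -0.7, -2.8]
grip_width: 0.0339
```

```bash
python3 plan.py 0.4324 -0.1776 0.0925 12.8 14
```

```text
now [0.5324 0.2182 0.1095] [-1.7995e+02 -1.6000e-01 -8.4000e+00] F [ 1.  -0.7 -2.8] t 4.8 w 0.03392261193503039
total tool shift mm [-41.2 406.2  16.5] rotvec [-2.00e-02 -1.70e-01 -2.12e+01]
-3,29,1,-0,-0,-1.5,-4,29,1,-0,-0,-1.5,-4,29,2,-0,-0,-1.5,-5,28,1,-0,-0,-1.5,-6,29,1,-0,-0,-1.5,-7,28,1,-0,-0,-1.5,-7,29,1,-0,-0,-1.5,-9,28,1,-0,-0,-1.5,-8,27,2,-0,-0,-1.5,-10,28,1,-0,-0,-1.5
-10,27,1,-0,-0,-1.5,-12,27,1,-0,-0,-1.5,-11,27,1,-0,-0,-1.5,-13,26,2,-0,-0,-1.5
end [ 0.4321 -0.1775  0.092 ] [ 1.7999e+02 -1.7000e-01  1.2600e+01]
```

Call:
servo_tool:
  commands: [-3,29,1,0,0,-1.5,-4,29,1,0,0,-1.5,-4,29,2,0,0,-1.5,-5,28,1,0,0,-1.5,-6,29,1,0,0,-1.5,-7,28,1,0,0,-1.5,-7,29,1,0,0,-1.5,-9,28,1,0,0,-1.5,-8,27,2,0,0,-1.5,-10,28,1,0,0,-1.5]

```text
time_s: 5.8
tool_pos: [0.4589, -0.066, 0.0946]
tool_rot: [-180.0, 0.1, 6.7]
force: [0.1, 0.4, -2.4]
grip_width: 0.0338
```

Call:
servo_tool:
  commands: [-10,27,1,0,0,-1.5,-12,27,1,0,0,-1.5,-11,27,1,0,0,-1.5,-13,26,2,0,0,-1.5,0,0,15,0,0,-0.2,0,0,15,0,0,0,0,0,10,0,0,0,0,0,0,0,0,0]

```text
time_s: 6.6
tool_pos: [0.4295, -0.177, 0.0486]
tool_rot: [-179.8, 0.2, 12.8]
force: [-0.4, 0.9, -2.4]
grip_width: 0.0336
```

```bash
python3 plan.py 0.4324 -0.1776 0.0525 12.8 1 1
python3 - <<'E'
from cell import *
import cv2
from h import *
for n in("side","top"):
    p,d=read_camera(n);cv2.imwrite(f"pics/{n}2.png",p[:,:,::-1]);np.save(f"pics/{n}2.npy",d)
a=cv2.imread("pics/side2.png")[120:260,270:410];b=cv2.imread("pics/top2.png")[130:270,310:450]
cv2.imwrite("pics/m2.png",cv2.resize(np.hstack([a,b]),None,fx=2.8,fy=2.8,interpolation=cv2.INTER_CUBIC))
E
```

```text
now [ 0.4295 -0.177   0.0486] [-179.84    0.18   12.83] F [-0.4  0.9 -2.4] t 6.6 w 0.033621607721042175
total tool shift mm [ 2.7  1.3 -3.9] rotvec [-0.16  0.18  0.03]
2.7,1.3,-3.9,-0.2,0.2,0
end [ 0.4324 -0.1777  0.0525] [ 1.7996e+02 -2.0000e-02  1.2830e+01]
```

View pics/m2.png

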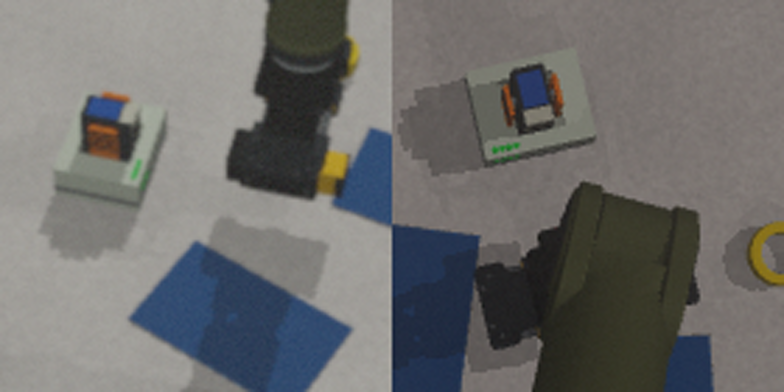

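Call:
servo_tool:
  commands: [3,1,-4,-0.2,0.2,0,0,0,0,0,0,0,0,0,0,0,0,0,0,0,0,0,0,0]

```text
time_s: 7.1
tool_pos: [0.4345, -0.1783, 0.0549]
tool_rot: [179.8, -0.2, 12.8]
force: [-0.4, 1.1, -2.9]
grip_width: 0.0338
```

```bash
python3 plan.py 0.4324 -0.1776 0.0525 12.8 1 1
python3 - <<'E'
from cell import *
from h import *
p,d=read_camera("side");p=p.astype(int)
m=(p[:,:,0]-p[:,:,2]>60);m[:,:340]=0;m[:,410:]=0;m[:150]=0;m[215:]=0
v,u=np.nonzero(m);P=dep("side",np.c_[u,v],d);
c,s=np.cos(np.radians(12.8)),np.sin(np.radians(12.8))
Q=P-[0.6177,-.1355,0];L=np.c_[Q[:,0]*c+Q[:,1]*s,-Q[:,0]*s+Q[:,1]*c,P[:,2]]*1000
print(u.min(),u.max(),v.min(),v.max());L=L[(L[:,2]>40)&(L[:,2]<90)]
top=L[L[:,2]>np.percentile(L[:,2],55)]
print(len(L),np.percentile(L,[2,25,50,75,98],axis=0).round(1))
# top face plane: z median by x
for a in range(-255,-180,10):
    k=(L[:,0]>a)&(L[:,0]<a+10)
    if k.sum()>4: print(a,k.sum(),np.percentile(L[k,2],[50,85,95]).round(1),np.percentile(L[k,1],[5,50,95]).round(1))
E
```

```text
now [ 0.4345 -0.1783  0.0549] [179.76  -0.22  12.81] F [-0.4  1.1 -2.9] t 7.1 w 0.033832901782216526
total tool shift mm [-1.9 -1.1  2.4] rotvec [ 0.24 -0.22  0.01]
-1.9,-1.1,2.4,0.2,-0.2,0
end [ 0.4324 -0.1776  0.0525] [ 1.7996e+02 -2.0000e-02  1.2810e+01]
383 392 172 186
93 [[-242.4  -15.6   57. ]
 [-235.5   -2.2   77.4]
 [-231.5   10.3   82.1]
 [-227.    16.3   84.5]
 [-221.7   19.3   87.7]]
-245 26 [83.8 86.5 87.6] [-9.6  3.6 17.1]
-235 51 [81.4 85.3 86. ] [-13.7  13.7  18.3]
-225 16 [78.9 83.2 84. ] [-10.2  15.2  19.3]
```

```bash
python3 plan.py 0.4324 -0.1776 0.0525 12.8 1 1
python3 - <<'E'
from cell import *
from h import *
p,d=read_camera("side");cv2.imwrite("pics/side3.png",p[:,:,::-1]);p=p.astype(int)
crop("pics/side3.png","pics/s3c.png",340,130,70,80,7)
m=(p[:,:,0]-p[:,:,2]>40);m[:,:370]=0;m[:,410:]=0;m[:165]=0;m[215:]=0
for v in range(168,192): print(v,[tuple(np.round((dep("side",[[u,v]],d)[0])*1000).astype(int)) if m[v,u] else '-' for u in range(380,398,3)])
E
```

```text
now [ 0.4344 -0.1783  0.0547] [179.78  -0.21  12.81] F [-0.1  0.1 -1.9] t 7.15 w 0.03393147814375961
total tool shift mm [-1.8 -1.1  2.2] rotvec [ 0.22 -0.21  0.01]
-1.8,-1.1,2.2,0.2,-0.2,0
end [ 0.4324 -0.1776  0.0525] [ 1.7998e+02 -1.0000e-02  1.2810e+01]
168 ['-', '-', '-', '-', '-', '-']
169 ['-', '-', '-', '-', '-', '-']
170 ['-', '-', '-', '-', '-', '-']
171 ['-', '-', '-', '-', '-', '-']
172 ['-', '-', (np.int64(403), np.int64(-200), np.int64(79)), (np.int64(395), np.int64(-201), np.int64(83)), '-', '-']
173 ['-', '-', (np.int64(400), np.int64(-192), np.int64(84)), (np.int64(392), np.int64(-195), np.int64(87)), (np.int64(386), np.int64(-203), np.int64(81)), '-']
174 ['-', '-', (np.int64(398), np.int64(-188), np.int64(86)), (np.int64(392), np.int64(-195), np.int64(81)), (np.int64(384), np.int64(-197), np.int64(85)), '-']
175 ['-', '-', (np.int64(399), np.int64(-191), np.int64(78)), (np.int64(391), np.int64(-193), np.int64(80)), (np.int64(382), np.int64(-193), np.int64(85)), '-']
176 ['-', '-', (np.int64(396), np.int64(-181), np.int64(86)), (np.int64(390), np.int64(-191), np.int
[... 936 characters left out ...]
0), np.int64(-171), np.int64(73)), '-', '-', '-']
183 ['-', (np.int64(397), np.int64(-168), np.int64(68)), (np.int64(389), np.int64(-170), np.int64(71)), '-', '-', '-']
184 ['-', (np.int64(397), np.int64(-168), np.int64(64)), (np.int64(389), np.int64(-170), np.int64(66)), '-', '-', '-']
185 ['-', (np.int64(396), np.int64(-168), np.int64(59)), (np.int64(389), np.int64(-173), np.int64(58)), '-', '-', '-']
186 ['-', (np.int64(396), np.int64(-167), np.int64(57)), (np.int64(388), np.int64(-170), np.int64(58)), '-', '-', '-']
187 ['-', '-', '-', '-', '-', '-']
188 ['-', '-', '-', '-', '-', '-']
189 ['-', '-', '-', '-', '-', '-']
190 ['-', '-', '-', '-', '-', '-']
191 ['-', '-', '-', '-', '-', '-']
```

View pics/s3c.png

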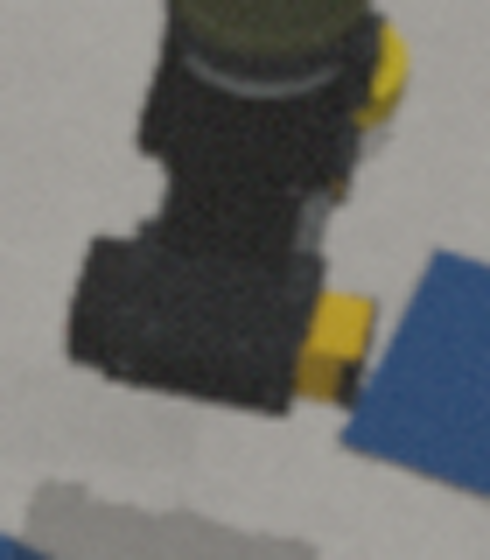

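Call:
servo_tool:
  commands: [-1,-1,2,0.2,-0.2,0,0,0,0,0,0,0,0,0,0,0,0,0,0,0,0,0,0,0,0,0,0,0,0,0,0,0,0,0,0,0,0,0,0,0,0,0,0,0,0,0,0,0,0,0,0,0,0,0,0,0,0,0,0,0]

```text
time_s: 8.2
tool_pos: [0.4332, -0.1774, 0.0526]
tool_rot: [180.0, -0.0, 12.8]
force: [0.1, -0.7, -2.8]
grip_width: 0.0337
```

Call:
servo_tool:
  commands: [0,0,0,0,0,0,0,0,0,0,0,0,0,0,0,0,0,0,0,0,0,0,0,0,0,0,0,0,0,0,0,0,0,0,0,0,0,0,0,0,0,0,0,0,0,0,0,0,0,0,0,0,0,0,0,0,0,0,0,0]

```text
time_s: 9.2
tool_pos: [0.4331, -0.1775, 0.0526]
tool_rot: [180.0, 0.0, 12.8]
force: [-0.2, -0.9, -1.9]
grip_width: 0.034
```

```bash
python3 plan.py 0.4324 -0.1776 0.0525 12.8 1 1
```

```text
now [ 0.4331 -0.1775  0.0526] [179.99   0.    12.8 ] F [-0.2 -0.9 -1.9] t 9.2 w 0.03401893641257383
total tool shift mm [-0.7 -0.   0.1] rotvec [0.01 0.   0.  ]
-0.7,-0,0.1,0,0,0
end [ 0.4325 -0.1776  0.0525] [179.99   0.    12.8 ]
```

Call:
servo_tool:
  commands: [-2,0,-15,0,0,0,-5,0,-20,0,0,0,0,0,-15,0,0,0,0,0,0,0,0,0]

```text
time_s: 9.6
tool_pos: [0.4279, -0.1798, 0.1045]
tool_rot: [179.8, -0.2, 12.8]
force: [0.8, -0.7, -1.9]
grip_width: 0.0341
```

```bash
python3 plan.py 0.5369 0.2334 0.0800 5.3 14
```

```text
now [ 0.4279 -0.1798  0.1045] [179.81  -0.18  12.78] F [ 0.8 -0.7 -1.9] t 9.6 w 0.03410645202643399
total tool shift mm [ 197.6 -378.9   23.9] rotvec [ 0.18 -0.2   7.48]
14,-27,2,0,-0,0.5,14,-27,1,0,-0,0.5,14,-28,2,0,-0,0.5,13,-27,2,0,-0,0.5,13,-28,2,0,-0,0.5,13,-27,1,0,-0,0.5,13,-28,2,0,-0,0.5,12,-28,2,0,-0,0.5,12,-28,1,0,-0,0.5,12,-28,2,0,-0,0.5
12,-28,2,0,-0,0.5,12,-28,2,0,-0,0.5,11,-29,1,0,-0,0.5,11,-28,2,0,-0,0.5
end [0.5372 0.2332 0.0799] [179.83  -0.21   5.78]
```

Call:
servo_tool:
  commands: [14,-27,2,0,0,0.5,14,-27,1,0,0,0.5,14,-28,2,0,0,0.5,13,-27,2,0,0,0.5,13,-28,2,0,0,0.5,13,-27,1,0,0,0.5,13,-28,2,0,0,0.5,12,-28,2,0,0,0.5,12,-28,1,0,0,0.5,12,-28,2,0,0,0.5]

```text
time_s: 10.6
tool_pos: [0.5034, 0.1174, 0.0845]
tool_rot: [-180.0, 0.1, 7.8]
force: [0.6, 0.0, -3.2]
grip_width: 0.0337
```

Call:
servo_tool:
  commands: [12,-28,2,0,0,0.6,12,-28,2,0,0,0.6,11,-29,1,0,0,0.6,11,-28,2,0,0,0.6,0,0,0,0,0,0,0,0,0,0,0,0,0,0,0,0,0,0,0,0,0,0,0,0,0,0,0,0,0,0]

```text
time_s: 11.5
tool_pos: [0.5359, 0.2327, 0.0785]
tool_rot: [180.0, -0.0, 5.3]
force: [0.7, 0.8, -2.9]
grip_width: 0.0337
```

```bash
python3 plan.py 0.5369 0.2334 0.0180 5.3 4 1
```

```text
now [0.5359 0.2327 0.0785] [ 1.7995e+02 -1.0000e-02  5.3100e+00] F [ 0.7  0.8 -2.9] t 11.5 w 0.0336957826845133
total tool shift mm [ 1.1 -0.7 60.5] rotvec [ 0.05 -0.01  0.01]
0.3,-0.2,15.1,0,-0,0,0.2,-0.1,15.1,0,-0,0,0.3,-0.2,15.2,0,-0,0,0.3,-0.2,15.1,0,-0,0
end [0.5369 0.2334 0.018 ] [ 1.7995e+02 -1.0000e-02  5.3100e+00]
```

Call:
servo_tool:
  commands: [1,-1,20,0,0,0,0,0,20,0,0,0,0,0,15,0,0,0,0,0,8,0,0,0,0,0,3,0,0,0,0,0,2,0,0,0,0,0,1,0,0,0,0,0,0,0,0,0,0,0,0,0,0,0]

```text
time_s: 12.4
tool_pos: [0.537, 0.2352, 0.0101]
tool_rot: [-180.0, -0.1, 5.4]
force: [0.5, 1.1, -2.2]
grip_width: 0.0339
```

Call:
servo_tool:
  commands: [0,1,1,0,0,0,0,0,1,0,0,0,0,0,0.5,0,0,0,0,0,0,0,0,0,0,0,0,0,0,0]

```text
time_s: 12.9
tool_pos: [0.5369, 0.2339, 0.0075]
tool_rot: [180.0, -0.0, 5.4]
force: [-1.1, -1.5, 5.1]
grip_width: 0.0339
```

Contact felt (force changed from −2.2 to +5 N). Releasing, then lifting clear.

Call:
servo_tool:
  commands: [0,0,0,0,0,0,0,0,0,0,0,0,0,0,0,0,0,0,0,0,0,0,0,0,0,0,0,0,0,0,0,0,0,0,0,0]
  jaw: 87

```text
time_s: 13.5
tool_pos: [0.5367, 0.2341, 0.0069]
tool_rot: [-180.0, 0.0, 5.4]
force: [0.5, 0.4, -1.2]
grip_width: 0.0741
```

Call:
servo_tool:
  commands: [0,0,-10,0,0,0,0,0,-20,0,0,0,0,0,-35,0,0,0,0,0,-45,0,0,0,0,0,-35,0,0,0,0,0,-10,0,0,0]

```text
time_s: 14.1
tool_pos: [0.5388, 0.2357, 0.1674]
tool_rot: [-179.9, -0.4, 5.4]
force: [0.2, 0.4, 0.1]
grip_width: 0.0869
```

```bash
python3 plan.py 0.6177 -0.1355 0.160 12.8 12
```

```text
now [0.5388 0.2357 0.1674] [-179.91   -0.45    5.42] F [0.2 0.4 0.1] t 14.1 w 0.08691285615401116
total tool shift mm [ 43.4 377.    7.1] rotvec [-0.06 -0.45 -7.38]
4,31,1,-0,-0,-0.6,3,32,0,-0,-0,-0.6,3,31,1,-0,-0,-0.6,2,32,0,-0,-0,-0.6,3,31,1,-0,-0,-0.6,2,32,1,-0,-0,-0.6,1,32,0,-0,-0,-0.6,2,31,1,-0,-0,-0.6,1,32,0,-0,-0,-0.6,0,31,1,-0,-0,-0.6
1,32,1,-0,-0,-0.6,-0,32,0,-0,-0,-0.6
end [ 0.6182 -0.1358  0.1601] [-179.96   -0.45   12.62]
```

Call:
servo_tool:
  commands: [4,31,0,0,0,-0.6,3,32,0,0,0,-0.6,3,31,0,0,0,-0.6,2,32,0,0,0,-0.6,3,31,0,0,0,-0.6,2,32,0,0,0,-0.6,1,32,0,0,0,-0.6,2,31,0,0,0,-0.6,1,32,0,0,0,-0.6,0,31,0,0,0,-0.6]

```text
time_s: 15.1
tool_pos: [0.6016, -0.0764, 0.1617]
tool_rot: [-180.0, 0.0, 11.4]
force: [-1.0, 1.5, 0.1]
grip_width: 0.0872
```

Call:
servo_tool:
  commands: [1,32,0,0,0,-0.7,0,32,0,0,0,-0.7,0,0,0,0,0,0,0,0,0,0,0,0,0,0,0,0,0,0,0,0,0,0,0,0,0,0,0,0,0,0]

```text
time_s: 15.8
tool_pos: [0.6159, -0.1361, 0.1622]
tool_rot: [-180.0, -0.0, 12.9]
force: [-0.3, -0.5, -0.1]
grip_width: 0.087
```

```bash
python3 plan.py 0.6177 -0.1355 0.050 12.8 1 1
python3 - <<'E'
from cell import *
from h import *
for n in("side","top"):
    p,d=read_camera(n);cv2.imwrite(f"pics/{n}4.png",p[:,:,::-1]);np.save(f"pics/{n}4.npy",d)
for n,roi in(("top",(195,155,70,90)),("side",(220,250,100,75))):
    D=np.load(f"pics/{n}4.npy");x,y,w,h=roi
    g=np.array([(u,v) for v in range(y,y+h) for u in range(x,x+w)]);P=dep(n,g,D)
    s=(P[:,2]>.031)&(P[:,2]<.05);Q=P[s]
    print(n,"scanner",s.sum(),cv2.minAreaRect((Q[:,:2]*1000).astype(np.float32)),np.median(Q[:,2]))
E
```

```text
now [ 0.6159 -0.1361  0.1622] [-180.     -0.     12.92] F [-0.3 -0.5 -0.1] t 15.8 w 0.08702076563413533
total tool shift mm [  1.9  -0.2 112.2] rotvec [-0.   -0.    0.12]
1.9,-0.2,112.2,-0,-0,0.1
end [ 0.6177 -0.1355  0.05  ] [-180.     -0.     12.82]
top scanner 558 ((538.589599609375, 232.05543518066406), (121.00919342041016, 45.21712875366211), 6.4655656814575195) 0.03699267587858057
side scanner 590 ((539.1190185546875, 236.70074462890625), (122.30125427246094, 46.38956832885742), 5.611536979675293) 0.03598091893127639
```

View pics/side4.png

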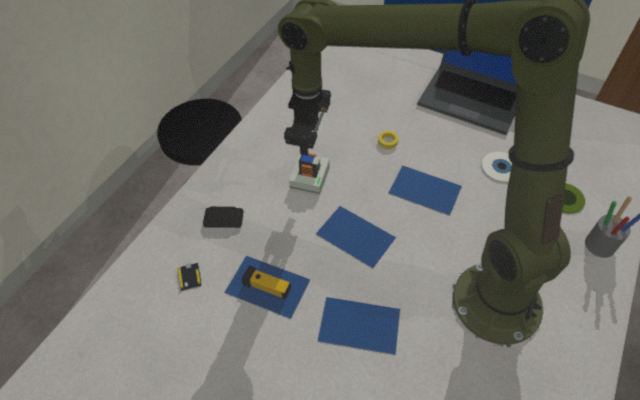

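View pics/top4.png

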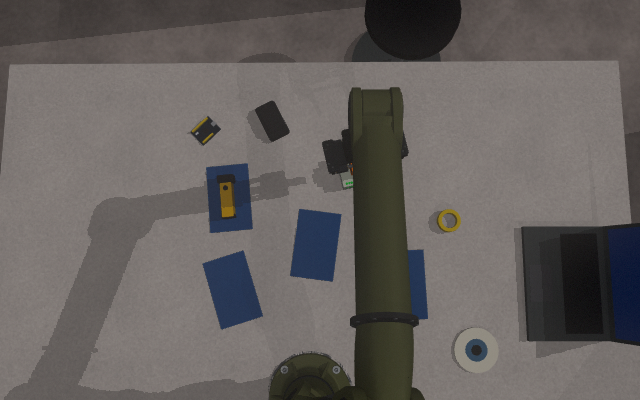

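Scanner lies centred on the mat (side pixel 268,283). Now descending on the cassette.

Call:
servo_tool:
  commands: [2,0,20,0,0,0.1,0,0,25,0,0,0,0,0,25,0,0,0,0,0,18,0,0,0,0,0,12,0,0,0,0,0,6,0,0,0,0,0,3,0,0,0,0,0,0,0,0,0,0,0,0,0,0,0,0,0,0,0,0,0]

```text
time_s: 16.9
tool_pos: [0.6185, -0.1371, 0.0539]
tool_rot: [180.0, -0.1, 12.7]
force: [-0.1, -0.3, 0.6]
grip_width: 0.0868
```

```bash
python3 plan.py 0.6177 -0.1355 0.050 12.8 1 1
python3 - <<'E'
from cell import *
from h import *
p,d=read_camera("side");cv2.imwrite("pics/side5.png",p[:,:,::-1])
crop("pics/side5.png","pics/s5c.png",270,110,80,90,6)
E
```

```text
now [ 0.6185 -0.1371  0.0539] [ 1.7995e+02 -7.0000e-02  1.2700e+01] F [-0.1 -0.3  0.6] t 16.9 w 0.08680459201764187
total tool shift mm [-0.4 -1.8  3.9] rotvec [ 0.05 -0.07 -0.1 ]
-0.4,-1.8,3.9,0,-0.1,-0.1
end [ 0.6177 -0.1355  0.05  ] [1.7995e+02 3.0000e-02 1.2800e+01]
```

View pics/s5c.png

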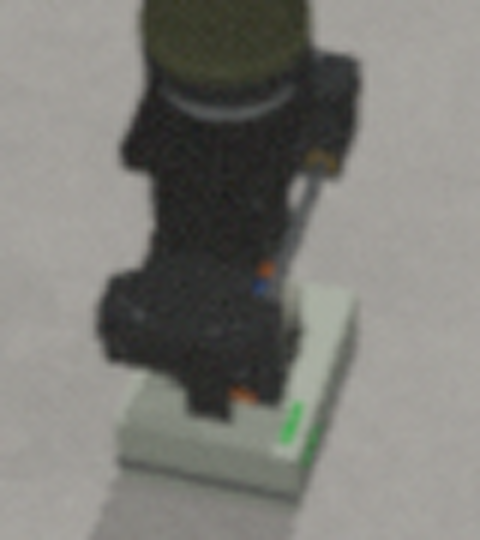

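Call:
servo_tool:
  commands: [0,-1,2,0,0,-0.1,0,-1,1,0,0,0,0,0,0,0,0,0,0,0,0,0,0,0]

```text
time_s: 17.35
tool_pos: [0.6174, -0.135, 0.05]
tool_rot: [180.0, 0.0, 12.8]
force: [-0.0, 0.4, 0.1]
grip_width: 0.087
```

Call:
servo_tool:
  commands: [0,0,0,0,0,0,0,0,0,0,0,0,0,0,0,0,0,0,0,0,0,0,0,0,0,0,0,0,0,0,0,0,0,0,0,0,0,0,0,0,0,0,0,0,0,0,0,0]
  jaw: 0
  newtons: 35

```text
time_s: 18.15
tool_pos: [0.6177, -0.1358, 0.0507]
tool_rot: [179.9, -0.0, 12.8]
force: [-1.4, -2.4, 4.3]
grip_width: 0.0405
```

```bash
python3 plan.py 0.6177 -0.1355 0.15 12.8 1 1
```

```text
now [ 0.6177 -0.1358  0.0507] [ 1.7992e+02 -2.0000e-02  1.2770e+01] F [-1.4 -2.4  4.3] t 18.15 w 0.04047928959012262
total tool shift mm [  0.1  -0.2 -99.3] rotvec [ 0.08 -0.02 -0.03]
0.1,-0.2,-99.3,0.1,-0,-0
end [ 0.6177 -0.1355  0.15  ] [-1.7998e+02 -2.0000e-02  1.2770e+01]
```

Run:
```python
from cell import *
from h import *
p,d=read_camera("side");cv2.imwrite("pics/side6.png",p[:,:,::-1])
crop("pics/side6.png","pics/s6c.png",280,125,60,70,8)
print(monitor.get_obs()["grip_width"],monitor.get_obs()["wrist_torque"])
```

```text
0.04061920858074864 [-0.46309813  0.25227706  0.01744148]
```

View pics/s6c.png

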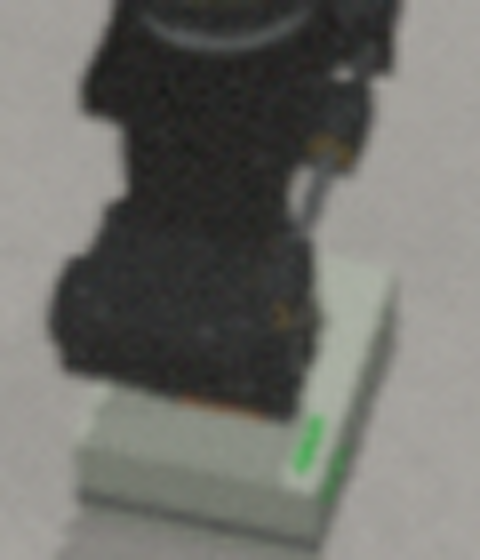

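Call:
servo_tool:
  commands: [0,0,0,0,0,0,0,0,0,0,0,0,0,0,-1,0,0,0,0,0,-2,0,0,0,0,0,-3,0,0,0,0,0,-4,0,0,0,0,0,0,0,0,0]
  newtons: 25

```text
time_s: 18.9
tool_pos: [0.6168, -0.1354, 0.06]
tool_rot: [180.0, 0.1, 12.8]
force: [0.7, -2.9, -4.6]
grip_width: 0.0415
```

Call:
servo_tool:
  commands: [0,0,-6,0,0,0,0,0,-8,0,0,0,0,0,-8,0,0,0,0,0,-8,0,0,0,0,0,-8,0,0,0,0,0,-8,0,0,0,0,0,0,0,0,0]

```text
time_s: 19.6
tool_pos: [0.6184, -0.135, 0.1078]
tool_rot: [179.9, -0.1, 12.8]
force: [-0.8, 0.4, -3.8]
grip_width: 0.041
```

Run:
```python
from cell import *
from h import *
p,d=read_camera("side");cv2.imwrite("pics/side7.png",p[:,:,::-1])
crop("pics/side7.png","pics/s7c.png",280,105,60,85,7)
```

```text
(no output)
```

View pics/s7c.png

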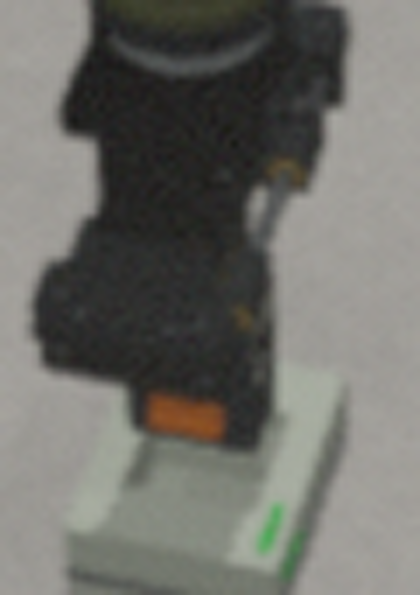

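The cassette is coming out (orange catch at about 307,164 in the full picture, free of the charger). I'll lift another ~65 mm.

Call:
servo_tool:
  commands: [0,0,-6,0,0,0,0,0,-12,0,0,0,0,0,-15,0,0,0,0,0,-15,0,0,0,0,0,-10,0,0,0,0,0,-5,0,0,0,0,0,-2,0,0,0,0,0,0,0,0,0,0,0,0,0,0,0,0,0,0,0,0,0]

```text
time_s: 20.65
tool_pos: [0.617, -0.135, 0.1703]
tool_rot: [-180.0, 0.1, 12.8]
force: [-0.3, -0.5, -4.9]
grip_width: 0.0409
```

Call:
servo_tool:
  commands: [0,0,0,0,0,0,0,0,0,0,0,0,0,0,0,0,0,0,0,0,0,0,0,0,0,0,0,0,0,0,0,0,0,0,0,0,0,0,0,0,0,0,0,0,0,0,0,0]

```text
time_s: 21.45
tool_pos: [0.6174, -0.1351, 0.171]
tool_rot: [180.0, 0.0, 12.8]
force: [0.5, 0.3, -3.3]
grip_width: 0.0413
```

Run:
```python
from cell import *
from h import *
for n in("side","top"):
    p,d=read_camera(n);cv2.imwrite(f"pics/{n}8.png",p[:,:,::-1]);np.save(f"pics/{n}8.npy",d)
    D=d
    if n=="side":
        q=p.astype(int)
        crop("pics/side8.png","pics/s8c.png",270,80,80,110,5)
        m=np.zeros(d.shape,bool);m[100:180,285:345]=1
        m&=(q[:,:,0]-q[:,:,2]>50)
        v,u=np.nonzero(m);P=dep(n,np.c_[u,v],d);print("orange",len(u),u.min(),u.max(),v.min(),v.max(),np.percentile(P,[5,50,95],axis=0).round(3))
        # dark column below orange
        uu=int(np.median(u))
        for vv in range(v.max()-4,v.max()+16): print(vv,q[vv,uu],dep(n,[[uu,vv]],d)[0].round(3))
for n,roi in(("top",(195,155,70,90)),):
    x,y,w,h=roi
    g=np.array([(u,v) for v in range(y,y+h) for u in range(x,x+w)]);P=dep(n,g,D)
    s=(P[:,2]>.031)&(P[:,2]<.05);Q=P[s]
    print(n,"scanner",cv2.minAreaRect((Q[:,:2]*1000).astype(np.float32)))
o=monitor.get_obs();print(o["time_s"],o["tool_pos"],o["tool_rot"],o["force"],o["grip_width"])
```

```text
orange 59 301 311 146 152 [[ 0.6   -0.118  0.146]
 [ 0.612 -0.112  0.153]
 [ 0.625 -0.105  0.162]]
148 [123  74  41] [ 0.612 -0.112  0.158]
149 [132  78  41] [ 0.613 -0.112  0.154]
150 [137  81  39] [ 0.612 -0.11   0.152]
151 [122  72  39] [ 0.609 -0.105  0.154]
152 [98 73 57] [ 0.611 -0.109  0.145]
153 [112 113 103] [ 0.617 -0.117  0.13 ]
154 [158 162 151] [ 0.655 -0.179  0.046]
155 [165 171 158] [ 0.654 -0.178  0.044]
156 [166 171 160] [ 0.651 -0.173  0.046]
157 [164 168 159] [ 0.651 -0.172  0.042]
158 [164 170 157] [ 0.65 -0.17  0.04]
159 [164 169 158] [ 0.646 -0.164  0.043]
160 [159 164 152] [ 0.646 -0.163  0.04 ]
161 [139 143 132] [ 0.642 -0.157  0.044]
162 [117 122 110] [ 0.645 -0.161  0.033]
163 [124 130 117] [ 0.65  -0.17   0.017]
164 [129 133 124] [ 0.646 -0.163  0.021]
165 [128 132 122] [ 0.644 -0.158  0.024]
166 [129 133 122] [ 0.642 -0.156  0.022]
167 [132 136 126] [ 0.642 -0.155  0.017]
top scanner ((538.5304565429688, 236.33958435058594), (121.2842788696289, 44.84450149536133), 2.312253952026367)
21.55 [ 0.61738075 -0.13504495  0.17102288] [1.79996399e+02 4.53215289e-03 1.28027616e+01] [-0.59228712 -0.30132635 -3.38156925] 0.041378982112188135
```

View pics/s8c.png

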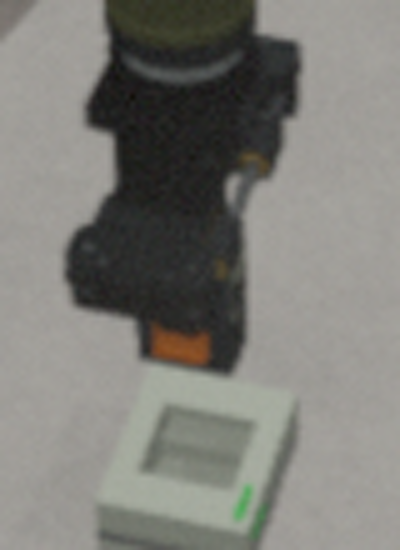

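View pics/side8.png

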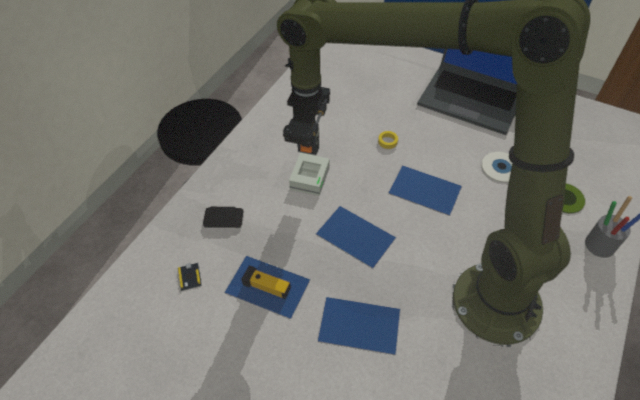

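```bash
python3 -c "
from cell import env
print(env.sign_off())"
```

```text
the job is handed in; nothing more can be done
None
```

The job is handed in at about 21.6 s of the 61 s allowed. By my checks every step came out as asked, but no verdict was given.

- **Scan:** I held the scanner square to the barcode, about 10 cm away by the arm pose, for about 2 s. The label was hidden from both cameras. The measured pose was within 1 mm of plan, and the visible tail showed no tilt.
- **Scanner put back:** I laid it on the farthest mat and released it. It lies within about 3 mm of the mat's middle. The last top reading of its angle (2.3°) differed from earlier ones (5.6–6.5°). I took that as measurement noise.
- **Cassette:** I squeezed both catches with 25 N and lifted it straight up about 120 mm. At hand-in the arm was still holding it.
    - **Height:** The underside is about 85 mm above the charger top. The depth picture agrees, placing it at about 0.13 m.
    - **Upright and still:** The tool was vertical, the pose was steady over the last second, and the force matched the cassette's weight.
- **Grip width:** The opening read 41.3 mm, slightly less than the 43 mm given for fully squeezed. I took this as give in the catches' end stops; both look fully in.
- **Other objects:** The tape, mouse and board look unmoved in the last picture.

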